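Check a trolley's hand brake at the lab bench

ROBOT

A 7-joint arm with a two-finger parallel gripper is mounted at the origin on the work surface. World frame = base frame: x ahead of the robot, y to its left, z up, the work surface at z = 0. Lengths are in mm, angles in rad, forces in N, time in s.
With the tool pointing down it reaches from about 425 to 950 mm from the base axis. Payload 4.7 kg.
Tool frame: the origin (TCP) lies at the very end of the fingers, on their centre line; the grasp point (between the pads) lies 19 mm behind it; z points along the fingers, x is the direction in which the jaws open and shut, and the axes are right-handed (so a half turn about z gives the same grasp; the last joint's range is limited). The gripper opens to 85 mm and grips with 20 to 120 N. Pads are 22 mm wide; open, the fingers measure 114 mm over their backs; the gripper's body (76 mm by 85 mm) begins 54 mm behind the grasp point. The pads swing forward as they close: fully open they stand 13 mm farther back than shut.
Start: joints at [1.307, 0.469, -0.049, 1.532, 0.024, 1.141, -0.082], TCP at [157.084, -656.485, 231.335] pointing down, gripper open.
Joint ranges: [-2.59, 2.59], [-0.33, 1.99], [-1.39, 1.29], [0.1, 2.45], [-1.04, 4.18], [0.21, 1.99], [-2.66, 2.66]. Speed limits (rad/s): [2.57, 2.57, 3.14, 3.14, 3.14, 3.14, 3.14].

INTERFACE

Orientations are given as a 3x3 rotation matrix whose columns are the frame's x, y, z axes.
In Python, from rig import robot gives the robot as it stands.
- The arm moves only by the shell command python3 -m inch 'ROWS' [OPENING]. ROWS is JSON, a list of rows, each an object with "travel": the shift along the tool's x, y, z in cm, a list of three; "yaw": the turn about the tool's z in degrees. In form: [{"travel": [x, y, z], "yaw": yaw}, ...]. A call has 1 to 8 rows; each row is the pose to reach, as a shift and turn from the pose measured when the call began, along the tool's axes at that moment; what a row does not reach only later rows make up. A row lasts 1/12 s, in which the tool goes at most 41.7 mm and 7.16 degrees, less where a joint would pass 70% of its speed; a pose out of reach is approached as far as the arm can. A call with a gripper value outside its range is refused whole. OPENING is the finger opening in cm, from 0 to 8.54, set as the call begins (- or left out, the last holds). The fingers move at their own pace and stop on an object; the grip force is fixed at half the most. Time passes only in rows, so rows that repeat a pose let the fingers close. It gives the time, the measured TCP pose, the force and the opening at its end, in the units of the state.
- robot.state(): the state, without advancing time (a new reading comes with each control period).
- robot.camera(name): name is "side" or "top"; returns (picture, depth): 400x640x3 uint8, red, green, blue; 400x640 float32, mm along the optical axis (not along the pixel's ray), 0 where there is no reading.
- robot.get_calibration(name): a dict with "K" (3x3 intrinsics, pixels), "R" (3x3) and "t" (3): a world point X has camera coordinates R X + t. Camera axes: x right, y down, z forward; pixel columns grow to the right and rows downward; lengths in mm; the calibration is good to about 2 mm. A picture is of the moment at which its call begins. get_calibration takes no time and is no camera call.
- robot.hand_in(): hands the job in, once; it reports no verdict.
The state is a dict: "t": time; "q": joint angles; "joint_velocities": joint speeds; "joint_torque": joint torques, N m; "position": TCP position; "ee_rot": TCP orientation; "force": force on the tool from outside, world axes, zero at the start; "torque": the same for the moment, N m; "finger_gap": finger opening in mm.
Only numpy, scipy, OpenCV 4.12 (cv2) and the standard library are available. Lean on these libraries where they do the work, as an engineer would, in place of code of your own. Each camera call takes 0.05 s, during which the arm holds its last target.

TASK

An instrument trolley stands with its push bar over the edge of the lab bench; check its hand brake. With the outside of the fingers, press the long brake lever in towards the push bar until it comes up firm against its stop, hold it there firmly for about a second so that one sees it stops short of the bar, then let it spring fully back out and leave it. Pinch nothing and do not strain the lever, keep off the push bar and the short deck-release lever beside it, and do not disturb the glassware and other things standing around.

Things in the scene. Friction and masses are not known exactly. Their poses are not given: they have to be found in the camera images.
- trolley: Instrument trolley, parked and fixed; position and heading vary. Origin at bench height (z = 0) below the middle of its push bar; x points away from the robot along the trolley (within 0.27 rad of world x), y along the bar, z up. Open space between the bar and the deck's near edge at x = 146 mm. Deck 660 x 500 mm, top 55 mm above the bench, with a rim to 75 mm.
- bar (a point): Middle of the push bar, on its axis, 210 mm above the bench (trolley axes). The bar is a level stainless tube 28 mm in diameter along y, 490 mm long, bending at both ends into side arms (270 mm either side of this point) that go back and down to the deck.
- brake_mount: Black clamp block of the brake lever, origin on the bar's axis, axes as the trolley's; on either half of the bar (swapped with the release lever's block). The lever's upright pivot pin is 34 mm along its +x. A small stop screw with a steel head sits in an ear on its -y side.
- brake_blade (a point): Pressing point at mid height and thickness of the long aluminium lever's blade, 62 mm beyond the bar's axis (trolley +x side) at rest, 110 mm along y from the pivot. Axes turn with the lever (parallel to trolley's at rest): x out of the outer face, away from the bar. Press that face to -x. Blade 10 mm thick (x), 16 high (z), straight from y = -68 to 28 mm; 20 mm ball end centred at y = 33.
- brake (a joint): Brake lever angle, rad: 0 sprung out, growing as pressed towards the bar. Its spring resists with 1.5 N at the pressing point at rest, 4 N when in; then it is solid on its stop at an angle that varies (0.17 to 0.27; 19 to 30 mm of travel), short of the bar. 6 N or more at the stop is firm, 10 to 20 N a normal press, over 40 N strains it. It springs back when let go.
- release_paddle (a point): Middle of the broad paddle of the short deck-release lever on the same bar, not to be used: plain aluminium, paddle 8 mm thick, 42 mm along the bar, 32 mm high, reaching only 66 mm from its pivot; axes as for the brake blade. At rest this point is 58 mm beyond the bar's axis.
- release (a joint): Deck-release lever angle, rad: 0 sprung out, growing as pressed; to be left at rest.
- flask: Loose conical glass flask on the deck, 86 mm across, 125 mm high; origin at the centre of its underside.
- beaker: Loose glass beaker on the deck, 70 mm across, 95 mm high; origin at the centre of its underside.
- amber_bottle: Loose amber glass bottle with black cap on the deck, 68 mm across, 145 mm high; origin at the centre of its underside.
- tin: Round green tin on the bench, 84 mm across, 42 mm high; origin at the centre of its underside.
- vial_a: Small capped glass vial on the bench, 28 mm across, 55 mm high; origin at the centre of its underside.
- vial_b: Second such vial on the bench.
- wash_bottle: White plastic wash bottle on the bench, 66 mm across, 170 mm high with its spout; origin at the centre of its underside.

How it is judged:
By the outcome, as a careful person would: the job done as asked, in the order asked, and still so for the second after the job is handed in, with the robot touching nothing.
It also fails if it takes over 42 s, if anything falls off the work surface, if the arm or the gripper's body presses on something with over 40 N, if the wrist force passes 120 N, or if a joint passes its speed limit or range.

## Working session

There is one attempt and no reset: what is moved stays moved. The work goes in short steps, Python scripts to look and compute and a shell command to move; the robot and the scene stay as the last step left them, time stands still between calls to the robot, and variables do not carry over. Pictures are saved under pics/ and viewed, and the job is handed in when it is done.

```bash
mkdir -p pics; ls
python3 - <<'E'
from rig import robot
import cv2,numpy as np
s=robot.state();print({k:np.round(v,3).tolist() for k,v in s.items()})
for n in("side","top"):
    p,d=robot.camera(n);cv2.imwrite(f"pics/{n}0.png",p[:,:,::-1]);np.save(f"{n}_d0.npy",d)
    c=robot.get_calibration(n);print(n,c)
E
```

```text
pics
{'t': 0.0, 'q': [1.307, 0.469, -0.049, 1.534, 0.024, 1.141, -0.082], 'joint_velocities': [-0.0, 0.001, 0.0, 0.002, 0.0, 0.001, 0.0], 'joint_torque': [0.0, -51.03, -0.047, -23.771, 0.011, 0.008, 0.0], 'position': [156.888, -655.889, 230.251], 'ee_rot': [[0.233, -0.973, -0.001], [-0.973, -0.233, 0.002], [-0.002, 0.0, -1.0]], 'force': [-0.001, -0.729, -0.135], 'torque': [0.027, -0.012, 0.031], 'finger_gap': 85.07}
side {'K': array([[453.2918233 ,   0.        , 315.94795163],
       [  0.        , 453.2918233 , 199.24871553],
       [  0.        ,   0.        ,   1.        ]]), 'R': array([[ 0.98817786, -0.15277339, -0.01283759],
       [-0.09359506, -0.53483199, -0.83975872],
       [ 0.12142683,  0.83103251, -0.54280797]]), 't': array([-502.43883033,  189.73882607, 1162.07228441])}
top {'K': array([[410.45586738,   0.        , 318.37938136],
       [  0.        , 410.45586738, 201.93421032],
       [  0.        ,   0.        ,   1.        ]]), 'R': array([[ 0.02189727, -0.99975753,  0.00231992],
       [-0.98582144, -0.02197805, -0.16635218],
       [ 0.16636284,  0.00135563, -0.98606367]]), 't': array([ 42.93096493, 532.06682047, 986.16771696])}
```

View pics/side0.png

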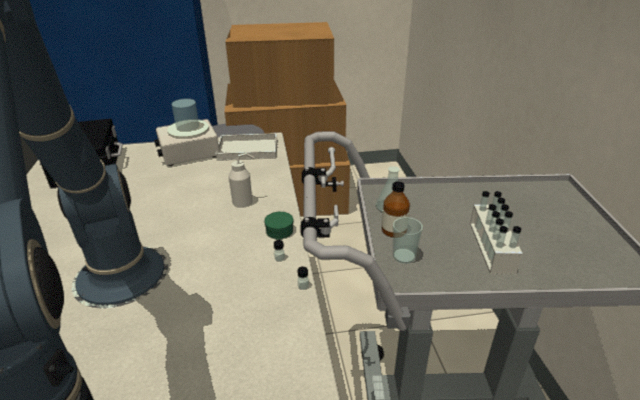

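View pics/top0.png

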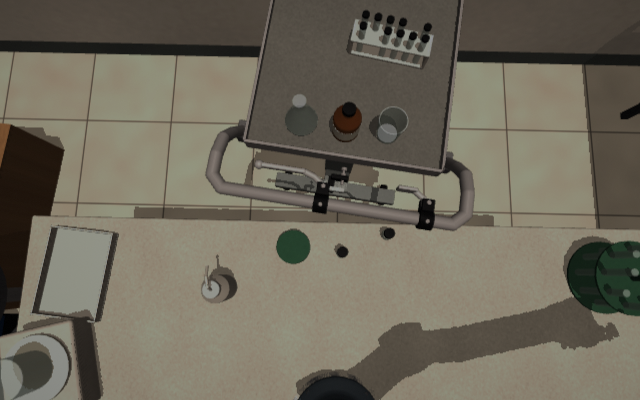

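Run:
```python
import cv2
a=cv2.imread("pics/top0.png");cv2.imwrite("pics/top0c.png",cv2.resize(a[110:250,200:500],None,fx=2.66,fy=2.66,interpolation=cv2.INTER_CUBIC))
a=cv2.imread("pics/side0.png");cv2.imwrite("pics/side0c.png",cv2.resize(a[120:280,260:450],None,fx=3.7,fy=3.7,interpolation=cv2.INTER_CUBIC))
```

```text
(no output)
```

View pics/top0c.png

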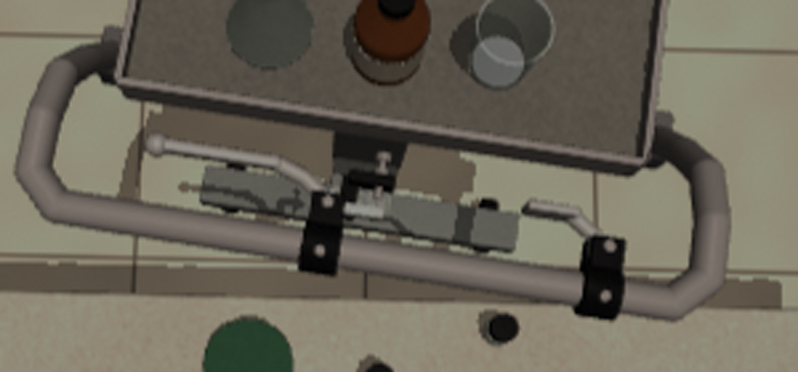

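View pics/side0c.png

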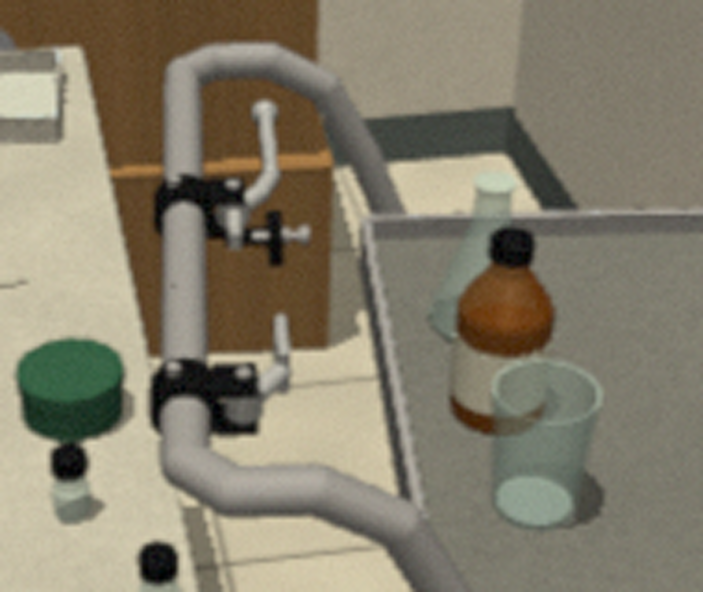

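```bash
cat > h.py <<'E'
import numpy as np,cv2
from rig import robot
def ray(n,u,v,z):
    c=robot.get_calibration(n);K,R,t=c["K"],c["R"],c["t"]
    d=R.T@np.linalg.solve(K,[u,v,1.]);o=-R.T@t
    return o+d*(z-o[2])/d[2]
def cloud(n,d):
    c=robot.get_calibration(n);K,R,t=c["K"],c["R"],c["t"]
    v,u=np.mgrid[:400,:640]
    P=np.linalg.inv(K)@np.stack([u.ravel(),v.ravel(),np.ones(u.size)])*d.ravel()
    return (R.T@(P-t[:,None])).T.reshape(400,640,3)
def proj(n,X):
    c=robot.get_calibration(n);p=c["K"]@(c["R"]@np.asarray(X,float)+c["t"]);return p[:2]/p[2]
E
python3 - <<'E'
from h import *
d=np.load("top_d0.npy");C=cloud("top",d)
def cp(x,y):return 200+x/2.66,110+y/2.66
for nm,(x,y) in dict(ball=(155,145),blade1=(200,151),blade2=(250,157),bend=(280,163),pin=(328,200),scr=(319,250),rpad=(545,209),rpin=(609,245),rscr=(605,296),deckL=(120,80),deckR=(640,165)).items():
    u,v=cp(x,y);i,j=int(round(v)),int(round(u));print(nm,np.round(u,1),np.round(v,1),C[i,j].round(0),ray("top",u,v,210).round(1))
# bar axis
m=(C[...,2]>205)&(C[...,2]<235)&(d>0)
v,u=np.nonzero(m);k=(v>180)&(v<215)&(u>222)&(u<440)
for col in range(222,425,10):
    vv=v[(u==col)&k]
    if len(vv):
        p=C[vv,col];print(col,vv.min(),vv.max(),p[:,2].max().round(1),p[p[:,2].argmax()].round(1),p.mean(0).round(1))
E
```

```text
ball 258.3 164.5 [578. 184. 219.] [581.2 184.5 210. ]
blade1 275.2 166.8 [575. 148. 216.] [577.1 148.2 210. ]
blade2 294.0 169.0 [571. 107. 218.] [573. 108. 210.]
bend 305.3 171.3 [568.  84. 215.] [568.6  83.8 210. ]
pin 323.3 185.2 [536.  46. 229.] [539.2  44.8 210. ]
scr 319.9 204.0 [494.  51. 237.] [498.8  51.1 210. ]
rpad 404.9 188.6 [ 533. -126.  221.] [ 535.8 -127.8  210. ]
rpin 428.9 202.1 [ 504. -172.  232.] [ 507.9 -178.1  210. ]
rscr 427.4 221.3 [ 465. -166.  235.] [ 467.2 -174.   210. ]
deckL 245.1 140.1 [679. 242.  73.] [634.8 215.3 210. ]
deckR 440.6 172.0 [ 609. -248.   69.] [ 573.4 -204.4  210. ]
232 182 195 225.1 [530.1 234.6 225.1] [525.5 235.  221.6]
242 184 196 225.9 [528.3 213.5 225.9] [522.5 213.8 222.7]
252 185 198 225.4 [518.3 192.4 225.4] [520.1 193.1 221.3]
262 187 199 226.8 [522.7 171.7 226.8] [517.1 172.  222.7]
272 188 201 226.8 [512.6 150.5 226.8] [514.5 151.1 222.5]
282 190 202 226.7 [513.1 129.9 226.7] [511.9 130.3 221.9]
292 192 204 225.7 [513.7 109.3 225.7] [508.1 109.4 221.7]
302 193 206 225.1 [501.7  88.3 225.1] [505.5  88.5 221.5]
312 195 210 226.4 [504.1  67.7 226.4] [499.6  67.6 221.9]
322 181 212 232.2 [503.5  47.1 232.2] [511.6  47.2 228.1]
332 186 210 228.6 [498.3  26.4 228.6] [507.1  26.2 220. ]
342 181 212 226.5 [495.    5.7 226.5] [511.1   5.4 218.4]
352 201 214 226.0 [491.3 -15.  226. ] [490.9 -15.3 222.2]
362 203 214 225.2 [494.  -35.7 225.2] [489.3 -36.1 221.7]
372 204 214 225.2 [490.3 -56.3 225.2] [488.7 -56.7 222.3]
382 206 214 225.0 [482.5 -76.9 225. ] [486.9 -77.2 223.2]
392 207 214 225.4 [478.7 -97.4 225.4] [486.4 -97.9 222.6]
402 185 214 228.0 [ 535.3 -118.1  228. ] [ 512.2 -118.8  222.8]
412 187 214 227.5 [ 535.8 -138.9  227.5] [ 512.4 -139.9  221.6]
422 193 214 229.8 [ 489.8 -158.1  229.8] [ 502.2 -159.6  224.8]
```

Run:
```python
from h import *
d=np.load("top_d0.npy");C=cloud("top",d)
print(C[275,600],C[275,632])
ds=np.load("side_d0.npy");S=cloud("side",ds)
u,v=260+265/3.7,120+108/3.7;print(ray("side",u,v,210),S[int(round(v)),int(round(u))])
for x,y in((267,140),(268,165)):
    u,v=260+x/3.7,120+y/3.7;print(ray("side",u,v,210),S[int(round(v)),int(round(u))])
# fit bar axis by line in mean xy, z>218
m=(C[...,2]>216)&(C[...,2]<228)
vv,uu=np.nonzero(m);k=(vv>180)&(vv<208)&(uu>230)&(uu<308)
p=C[vv,uu][k];p=p[(p[:,0]<545)]
f=np.polyfit(p[:,1],p[:,0],1);print(f,-np.arctan(f[0]),np.degrees(np.arctan(f[0])))
a=-np.arctan(f[0]);X=np.array([np.cos(a),np.sin(a)])
ball=np.array([581.2,184.5]);print("perp",X@(ball-[np.polyval(f,184.5),184.5]))
```

```text
[ 365.09083335 -596.73318354  103.45088144] [ 366.01734194 -601.27804555  194.95204993]
[584.44234591 185.69059815 210.        ] [583.56744335 175.33437698 215.76307733]
[576.43239308 134.18944761 210.        ] [573.88347327 123.03256237 215.50396862]
[570.15267883  96.42403626 210.        ] [566.13595471  81.25933528 217.29649144]
[1.36944148e-01 4.94191338e+02] -0.13609758418174756 7.797817175540568
perp 61.17153499619943
```

```bash
python3 -m inch '[{"travel":[0,0,-4],"yaw":0},{"travel":[0,0,-8],"yaw":-7},{"travel":[0,0,-11],"yaw":-14},{"travel":[0,0,-11],"yaw":-21},{"travel":[0,0,-11],"yaw":-28},{"travel":[0,0,-11],"yaw":-35},{"travel":[0,0,-11],"yaw":-42},{"travel":[0,0,-11],"yaw":-49}]' 0
```

```text
t: 0.77
position: [156.8, -655.9, 339.7]
ee_rot: [[0.889, -0.457, -0.001], [-0.457, -0.889, 0.003], [-0.002, -0.002, -1.0]]
force: [-0.1, -0.5, 0.6]
finger_gap: 0.3
```

```bash
python3 -m inch '[{"travel":[0.1,-3.5,0],"yaw":-5},{"travel":[0.3,-7,0],"yaw":-10},{"travel":[0.4,-10.5,0],"yaw":-15},{"travel":[0.6,-14,0],"yaw":-19.4},{"travel":[0.7,-17.5,0],"yaw":-19.4},{"travel":[0.8,-21,0],"yaw":-19.4},{"travel":[1,-24.5,0],"yaw":-19.4},{"travel":[1.1,-28,0],"yaw":-19.4}]'
```

```text
t: 1.43
position: [295.1, -410.1, 340.0]
ee_rot: [[0.991, -0.136, -0.001], [-0.136, -0.991, 0.003], [-0.002, -0.003, -1.0]]
force: [1.1, -0.3, -0.2]
finger_gap: -0.1
```

```bash
python3 -m inch '[{"travel":[1.5,-3.7,0],"yaw":0},{"travel":[3,-7.4,0],"yaw":0},{"travel":[4.5,-11.1,0],"yaw":0},{"travel":[6,-14.8,0],"yaw":0},{"travel":[7.5,-18.5,0],"yaw":0},{"travel":[9,-22.2,0],"yaw":0},{"travel":[10.5,-25.9,0],"yaw":0},{"travel":[12,-29.6,0],"yaw":0}]'
```

```text
t: 2.1
position: [454.4, -131.3, 340.6]
ee_rot: [[0.991, -0.136, -0.001], [-0.136, -0.991, 0.003], [-0.002, -0.002, -1.0]]
force: [1.0, 0.0, -0.6]
finger_gap: -0.1
```

```bash
python3 - <<'E'
from h import *
s=robot.state();print(s["position"])
E
python3 -m inch '[{"travel":[1.5,-3.7,0],"yaw":0},{"travel":[3,-7.4,0],"yaw":0},{"travel":[4.5,-11.1,0],"yaw":0},{"travel":[6,-14.8,0],"yaw":0},{"travel":[7.5,-18.5,0],"yaw":0},{"travel":[9,-22.2,0],"yaw":0},{"travel":[10.5,-25.9,0],"yaw":0},{"travel":[12,-29.6,0],"yaw":0}]'
```

```text
[ 454.37736012 -131.30516283  340.58168931]
t: 2.77
position: [614.2, 146.9, 340.3]
ee_rot: [[0.991, -0.137, -0.003], [-0.137, -0.991, 0.002], [-0.003, -0.002, -1.0]]
force: [0.1, 0.3, 0.7]
finger_gap: -0.0
```

```bash
cat > look.py <<'E'
from h import *
import sys
n=sys.argv[1]
p,_=robot.camera("side");a=cv2.resize(p[100:260,260:450,::-1],None,fx=2.6,fy=2.6,interpolation=cv2.INTER_CUBIC)
p,_=robot.camera("top");b=cv2.resize(p[110:250,200:430,::-1],None,fx=2.1,fy=2.1,interpolation=cv2.INTER_CUBIC)
h=max(a.shape[0],b.shape[0]);w=a.shape[1]
o=np.zeros((a.shape[0],0,3),np.uint8)
o=np.zeros((a.shape[0]+0,w,3),np.uint8);o=a
cv2.imwrite(f"pics/s{n}.png",a);cv2.imwrite(f"pics/t{n}.png",b)
print(proj("top",[577.5,152,210]),proj("side",[577.5,152,210]))
E
python3 look.py 1
```

```text
[273.41300286 166.52367234] [331.36083393 154.82873609]
```

View pics/s1.png

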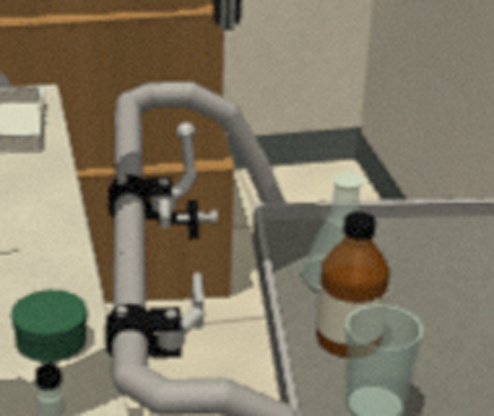

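View pics/t1.png

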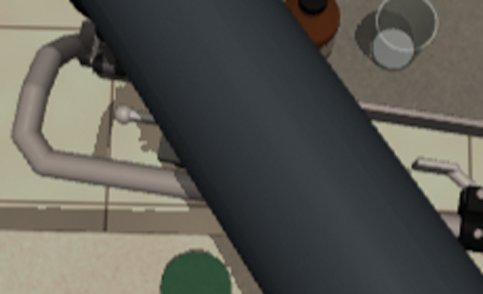

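Run:
```python
from h import *
s=robot.state();p=s["position"];print(s["t"],p,s["q"].round(3) if hasattr(s["q"],'round') else s["q"],proj("top",p),proj("side",p))
```

```text
2.8667 [613.49335617 153.28159507 339.5908022 ] [ 0.25   0.439 -0.808  1.458  0.309  1.378 -0.696] [266.04060333 129.71656384] [345.16206476 109.00839347]
```

```bash
python3 -m inch '[{"travel":[0,0.5,2],"yaw":0},{"travel":[0,0.5,4],"yaw":0},{"travel":[0,0.5,6],"yaw":0},{"travel":[0,0.5,8],"yaw":0},{"travel":[0,0.5,10],"yaw":0},{"travel":[0,0.5,11],"yaw":0},{"travel":[0,0.5,11],"yaw":0}]'; python3 look.py 2
```

```text
t: 3.45
position: [611.0, 147.6, 226.7]
ee_rot: [[0.992, -0.127, -0.009], [-0.127, -0.992, 0.006], [-0.01, -0.005, -1.0]]
force: [-0.7, 0.3, -0.3]
finger_gap: 0.4
[273.41300286 166.52367234] [331.36083393 154.82873609]
```

View pics/s2.png

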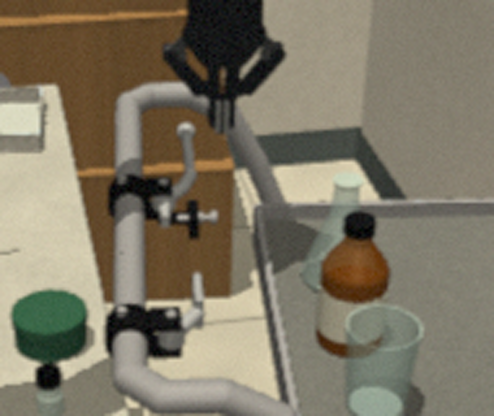

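View pics/t2.png

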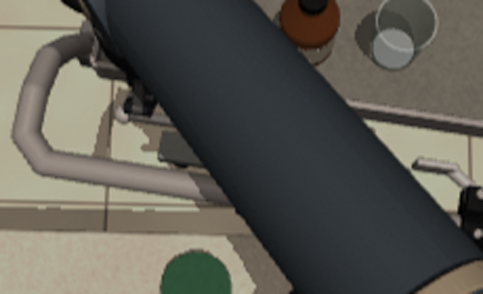

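```bash
python3 -m inch '[{"travel":[0,0,1],"yaw":0},{"travel":[0,0,2],"yaw":0},{"travel":[0,0,3],"yaw":0},{"travel":[0,0,3],"yaw":0},{"travel":[0,0,3],"yaw":0}]'
python3 - <<'E'
from h import *
s=robot.state();p=s["position"];print(p,s["force"])
X=np.array([.991,-.136]);Y=np.array([.136,.991]);print(X@(p[:2]-[577.5,152]),Y@(p[:2]-[577.5,152]))
E
```

```text
t: 3.97
position: [612.1, 149.0, 199.0]
ee_rot: [[0.992, -0.127, -0.005], [-0.126, -0.992, 0.008], [-0.006, -0.007, -1.0]]
force: [0.6, -0.1, 0.5]
finger_gap: -0.1
[612.05689771 148.9993523  199.04897879] [ 0.55943859 -0.08436109  0.4534828 ]
34.65397371417355 1.7260962143334824
```

```bash
python3 -m inch '[{"travel":[-0.3,0,0.2],"yaw":0},{"travel":[-0.7,0,0.4],"yaw":0},{"travel":[-1,0,0.4],"yaw":0},{"travel":[-1,0,0.4],"yaw":0}]'; python3 look.py 3
```

```text
t: 4.3
position: [601.3, 150.7, 195.3]
ee_rot: [[0.992, -0.126, -0.006], [-0.126, -0.992, 0.008], [-0.007, -0.007, -1.0]]
force: [0.4, -0.5, -0.2]
finger_gap: -0.2
[273.41300286 166.52367234] [331.36083393 154.82873609]
```

View pics/s3.png

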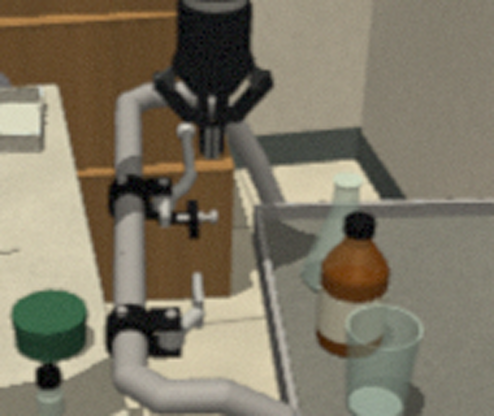

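View pics/t3.png

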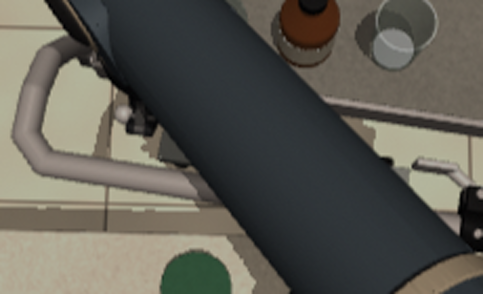

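```bash
python3 -m inch '[{"travel":[-0.3,0,0],"yaw":0},{"travel":[-0.6,0,0],"yaw":0},{"travel":[-0.6,0,0],"yaw":0},{"travel":[-0.6,0,0],"yaw":0}]';python3 -m inch '[{"travel":[-0.3,0,0],"yaw":0},{"travel":[-0.6,0,0],"yaw":0},{"travel":[-0.6,0,0],"yaw":0},{"travel":[-0.6,0,0],"yaw":0}]'
```

```text
t: 4.73
position: [596.0, 151.2, 195.6]
ee_rot: [[0.992, -0.126, -0.005], [-0.126, -0.992, 0.008], [-0.005, -0.007, -1.0]]
force: [-0.9, -0.0, 0.5]
finger_gap: 0.0
t: 5.07
position: [590.3, 152.4, 196.0]
ee_rot: [[0.992, -0.126, -0.003], [-0.126, -0.992, 0.009], [-0.004, -0.008, -1.0]]
force: [2.2, 1.6, -0.1]
finger_gap: -0.1
```

```bash
python3 -m inch '[{"travel":[-0.3,-0.05,0.05],"yaw":-1},{"travel":[-0.6,-0.1,0.1],"yaw":-3},{"travel":[-0.8,-0.1,0.1],"yaw":-4},{"travel":[-0.8,-0.1,0.1],"yaw":-4}]';python3 look.py 4
```

```text
t: 5.4
position: [582.6, 155.3, 195.6]
ee_rot: [[0.998, -0.055, -0.002], [-0.055, -0.998, 0.01], [-0.002, -0.01, -1.0]]
force: [2.8, 2.0, 0.9]
finger_gap: -0.0
[273.41300286 166.52367234] [331.36083393 154.82873609]
```

View pics/s4.png

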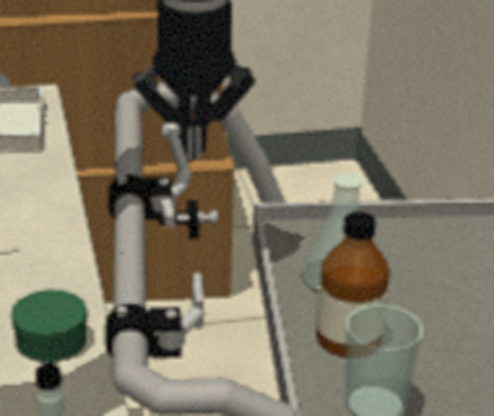

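View pics/t4.png

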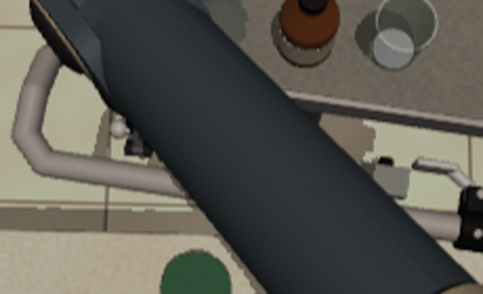

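```bash
python3 -m inch '[{"travel":[-0.3,0,0],"yaw":-1},{"travel":[-0.6,0,0],"yaw":-2},{"travel":[-0.7,0,0],"yaw":-3},{"travel":[-0.7,0,0],"yaw":-3}]'
```

```text
t: 5.83
position: [575.9, 156.0, 195.6]
ee_rot: [[1.0, -0.002, -0.001], [-0.002, -1.0, 0.011], [-0.001, -0.011, -1.0]]
force: [4.0, 3.9, 0.6]
finger_gap: 0.3
```

```bash
python3 -m inch '[{"travel":[-0.2,0,0],"yaw":0},{"travel":[-0.4,0,0],"yaw":-1},{"travel":[-0.4,0,0],"yaw":-2},{"travel":[-0.4,0,0],"yaw":-2}]'
```

```text
t: 6.17
position: [572.2, 157.0, 195.7]
ee_rot: [[0.999, 0.034, 0.0], [0.034, -0.999, 0.013], [0.0, -0.013, -1.0]]
force: [4.5, 3.5, -0.8]
finger_gap: -0.1
```

```bash
python3 -m inch '[{"travel":[-0.15,-0.1,0],"yaw":0},{"travel":[-0.3,-0.2,0],"yaw":0},{"travel":[-0.3,-0.2,0],"yaw":0}]'
```

```text
t: 6.42
position: [571.3, 157.3, 195.8]
ee_rot: [[0.999, 0.033, 0.004], [0.033, -0.999, 0.011], [0.005, -0.011, -1.0]]
force: [7.1, 0.0, -2.4]
finger_gap: 0.2
```

```bash
python3 -m inch '[{"travel":[-0.15,-0.05,0],"yaw":0},{"travel":[-0.3,-0.1,0],"yaw":0},{"travel":[-0.3,-0.1,0],"yaw":0}]'
```

```text
t: 6.67
position: [571.0, 157.3, 196.0]
ee_rot: [[0.999, 0.033, 0.01], [0.033, -0.999, 0.012], [0.011, -0.012, -1.0]]
force: [10.3, 3.1, -2.9]
finger_gap: 0.1
```

```bash
python3 look.py 5; python3 -c "
from h import *
print(robot.state()['force'],robot.state()['position'])"
```

```text
[273.41300286 166.52367234] [331.36083393 154.82873609]
[10.2369757   1.77484899 -3.476887  ] [571.07998709 157.30709465 195.96336444]
```

View pics/s5.png

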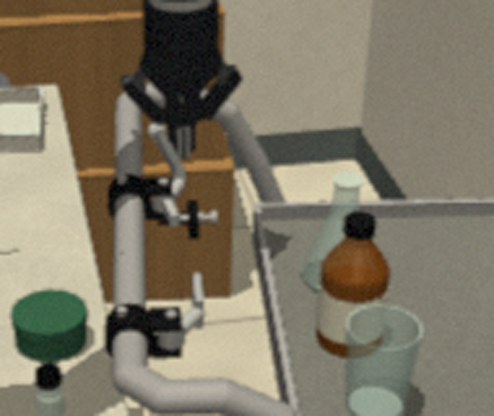

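View pics/t5.png

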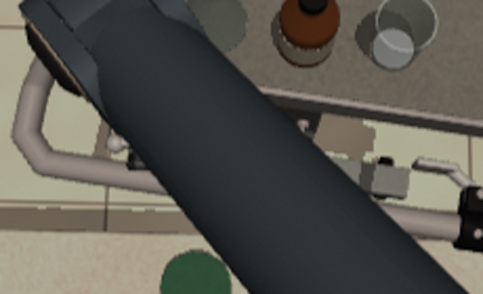

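Run:
```python
from h import *
X=np.array([.991,-.136])
b=ray("top",200+115.5/2.1,110+144/2.1,210);print(b,X@(b[:2]-[581.5,185])/143)
b=ray("side",260+155/2.6,100+131/2.6,210);print(b)
```

```text
[550.33130458 189.99354218 210.        ] -0.22075034196184137
[550.06331757 184.36452467 210.        ]
```

```bash
python3 -m inch '[{"travel":[-0.3,-0.1,0],"yaw":0},{"travel":[-0.4,-0.1,0],"yaw":0},{"travel":[-0.4,-0.1,0],"yaw":0},{"travel":[-0.4,-0.1,0],"yaw":0}]'
```

```text
t: 7.1
position: [570.8, 157.4, 196.1]
ee_rot: [[0.999, 0.032, 0.018], [0.031, -0.999, 0.013], [0.018, -0.013, -1.0]]
force: [11.5, 1.3, -5.3]
finger_gap: -0.2
```

```bash
python3 -m inch '[{"travel":[-0.4,-0.1,0],"yaw":0},{"travel":[-0.4,-0.1,0],"yaw":0},{"travel":[-0.4,-0.1,0],"yaw":0},{"travel":[-0.4,-0.1,0],"yaw":0},{"travel":[-0.4,-0.1,0],"yaw":0},{"travel":[-0.4,-0.1,0],"yaw":0}]'
```

```text
t: 7.6
position: [570.8, 157.4, 196.3]
ee_rot: [[0.999, 0.031, 0.026], [0.03, -0.999, 0.015], [0.026, -0.014, -1.0]]
force: [13.4, 2.4, -6.2]
finger_gap: -0.2
```

```bash
python3 -m inch '[{"travel":[-0.3,0,0],"yaw":0},{"travel":[-0.3,0,0],"yaw":0},{"travel":[-0.3,0,0],"yaw":0},{"travel":[-0.3,0,0],"yaw":0},{"travel":[-0.3,0,0],"yaw":0},{"travel":[-0.3,0,0],"yaw":0},{"travel":[-0.3,0,0],"yaw":0},{"travel":[-0.3,0,0],"yaw":0}]'
```

```text
t: 8.27
position: [571.3, 157.4, 196.4]
ee_rot: [[0.999, 0.03, 0.033], [0.03, -0.999, 0.018], [0.034, -0.017, -0.999]]
force: [13.4, 4.2, -6.2]
finger_gap: -0.2
```

```bash
python3 -m inch '[{"travel":[0.5,0,0],"yaw":2},{"travel":[1,0.1,0],"yaw":4},{"travel":[1.5,0.2,0],"yaw":6},{"travel":[2,0.3,0],"yaw":8},{"travel":[2.5,0.4,0],"yaw":9},{"travel":[3,0.5,0],"yaw":9},{"travel":[3.8,0.6,0],"yaw":9},{"travel":[3.8,0.6,0],"yaw":9}]'
```

```text
t: 8.93
position: [610.4, 152.0, 197.3]
ee_rot: [[0.991, -0.127, 0.033], [-0.127, -0.992, 0.018], [0.03, -0.022, -0.999]]
force: [0.5, -0.7, -0.2]
finger_gap: 0.2
```

```bash
python3 -m inch '[{"travel":[0.2,0,-1.5],"yaw":0},{"travel":[0.4,0,-4],"yaw":0},{"travel":[0.5,0,-7],"yaw":0},{"travel":[0.5,0,-10],"yaw":0},{"travel":[0.5,0,-13],"yaw":0},{"travel":[0.5,0,-15],"yaw":0},{"travel":[0.5,0,-15],"yaw":0}]'
```

```text
t: 9.52
position: [611.6, 150.2, 352.6]
ee_rot: [[0.991, -0.126, 0.04], [-0.127, -0.992, 0.02], [0.037, -0.025, -0.999]]
force: [-0.0, 1.0, 0.9]
finger_gap: -0.3
```

```bash
python3 -m inch '[{"travel":[-1.5,3.7,0],"yaw":0},{"travel":[-3,7.4,0],"yaw":0},{"travel":[-4.5,11.1,0],"yaw":0},{"travel":[-6,14.8,0],"yaw":0},{"travel":[-7.5,18.5,0],"yaw":0},{"travel":[-9,22.2,0],"yaw":0},{"travel":[-10.5,25.9,0],"yaw":0},{"travel":[-12,29.6,0],"yaw":0}]'; python3 -m inch '[{"travel":[-1.5,3.7,0],"yaw":0},{"travel":[-3,7.4,0],"yaw":0},{"travel":[-4.5,11.1,0],"yaw":0},{"travel":[-6,14.8,0],"yaw":0},{"travel":[-7.5,18.5,0],"yaw":0},{"travel":[-9,22.2,0],"yaw":0},{"travel":[-9,22.2,0],"yaw":0}]'; python3 look.py 6
```

```text
t: 10.18
position: [453.5, -129.3, 339.9]
ee_rot: [[0.991, -0.125, 0.039], [-0.126, -0.992, 0.02], [0.036, -0.025, -0.999]]
force: [0.4, -0.7, -0.2]
finger_gap: -0.1
t: 10.77
position: [330.5, -345.1, 329.3]
ee_rot: [[0.99, -0.138, 0.035], [-0.139, -0.99, 0.02], [0.032, -0.024, -0.999]]
force: [0.5, -0.9, -0.1]
finger_gap: 0.2
[273.41300286 166.52367234] [331.36083393 154.82873609]
```

View pics/s6.png

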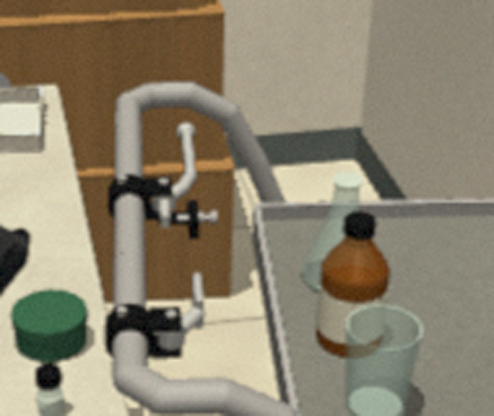

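View pics/t6.png

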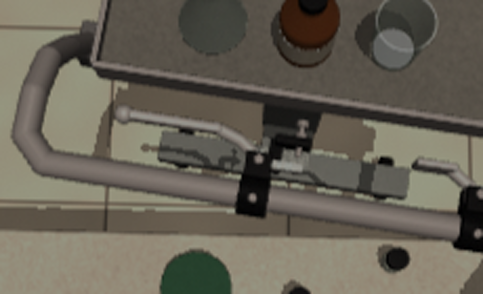

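```bash
python3 -m inch '[{"travel":[0,0,0],"yaw":0},{"travel":[0,0,0],"yaw":0}]'; python3 -c "
from rig import robot
print(robot.hand_in())"
```

```text
t: 11.03
position: [335.6, -337.5, 329.4]
ee_rot: [[0.991, -0.126, 0.037], [-0.127, -0.992, 0.024], [0.034, -0.028, -0.999]]
force: [-0.9, 0.1, -0.3]
finger_gap: -0.2
the job is handed in; nothing more can be done
None
```

The brake check is done and handed in at about 11 s. With the fingers shut, I pressed the outer face of the long lever in until it stopped solid. The lever had turned about 0.22 rad by then, and the picture showed it short of the bar. I held it there for about 1.6 s, then let it spring back and moved the arm clear.

- **Force:** the readings during the hold rose from about 11 to 15 N in total, well under the 40 N that would strain the lever. Up to about 6 N of that was a downward component, because the tool tilted by about 0.03 rad while pressing.
- **Lever:** in the last pictures the lever's ball end is back at its starting position to within a pixel.
- **Surroundings:** the release lever, the deck glassware, the tin and the vials look unmoved. The wash bottle was outside the last cropped pictures, so I did not check it again, but the arm never went near it.
- **Contact:** no force was left on the wrist beyond sensor noise, and the arm touched nothing at hand-in.

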